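Clear the card-making table: nest the cups, sort stamps and glue

ROBOT

A 6-joint arm with a two-finger parallel gripper is mounted at the origin on the work surface. World frame = base frame: x ahead of the robot, y to its left, z up, the work surface at z = 0. Lengths are in m, angles in rad, forces in N, time in s.
With the tool pointing down it reaches from about 0.325 to 0.85 m from the base axis. Payload 4.4 kg.
Tool frame: the origin (TCP) lies midway between the tips of the shut fingers; the grasp point (between the pads) lies 19 mm behind it (arm.grip_point_offset is the distance from the TCP to the grasp point, in m); z points along the fingers, y is the line along which they close (so a half turn about z gives the same grasp; the last joint's range is limited). The gripper opens to 94 mm and grips with 3 to 60 N. Pads are 16 mm wide; open, the fingers measure 119 mm over their backs; the gripper's body (75 mm by 177 mm) begins 78 mm behind the grasp point.
Start: joints at [1.081, 0.207, 1.542, -0, 1.393, -0.15], TCP at [0.191, 0.542, 0.205] pointing down, gripper open.
Joint ranges: [-2.73, 2.73], [-0.86, 2.22], [0.23, 2.46], [-1.11, 4.25], [0.08, 2.63], [-2.82, 2.82]. Speed limits (rad/s): [2.79, 2.79, 3.14, 3.14, 3.14, 3.14].

INTERFACE

Orientations are given as a unit quaternion [x, y, z, w].
In Python, from cell import arm gives the robot as it stands.
- The arm moves only by the tool carry_out, never from a script. Its argument "series" is a list of rows, each an object with "dp": the shift along the tool's x, y, z as a fraction of full scale, a list of three; "angular": the turn, a rotation vector about the tool's x, y, z as a fraction of full scale, a list of three. A call has 1 to 20 rows; each row shifts and turns the commanded pose from where the row before left it, along the tool's axes as they then stand; what a row does not reach is not made up. Full scale, the value 1, is 0.08 m for a shift and 30 degrees for a turn. A row lasts 1/10 s, in which the tool goes at most 50 mm and 8.59 degrees, less where a joint would pass 70% of its speed; a pose out of reach is approached as far as the arm can. A call with a number of a shift or a turn outside -1 to 1 is refused whole. A call with a gripper value outside its range is refused whole. "hand" is the opening, from 0 (shut) to 1 (fully open), set as the call begins (left out, the last holds). The fingers move at their own pace and stop on an object; "grip_force" is the grip in N (left out, the last holds). Time passes only in rows, so rows that do not move let the fingers close. It gives the time, the measured TCP pose, the force, the opening and the grip force at its end, in the units of the state.
- arm.state(): the state, without advancing time (a new reading comes with each control period).
- arm.snapshot(name): name is "scene" or "top" or "wrist"; returns the picture (420x560x3 uint8, red, green, blue); there is no depth.
- arm.camera_model(name): a dict with "fx", "fy", "cx", "cy" (pixels), "cam_to_world" (4x4, takes a point from camera to world coordinates). Camera axes: x right, y up, looking along -z (the intrinsics and any distortion apply to the point x, -y, -z); pixel columns grow to the right and rows downward; lengths in m; the calibration is good to about 2 mm. A picture is of the moment at which its call begins: read the wrist's pose just before it. camera_model takes no time and is no camera call; for the wrist camera it gives the pose at the moment of the call.
- arm.finish_job(): hands the job in; it is judged then, once.
Trained networks look in the newest picture that a camera, given by its name, has taken for a name from the list of things; names that differ only in an ending like _2 or _b are one class to them, and where a whole thing is asked for, a point or a joint stands for the part that bears it (a point fixed in the world has none). Each returns a list of dicts, best first, with "conf" (0 to 1); they miss things now and then, are a little off and sometimes report something else, mostly with a low value. They report only what shows in the picture. A call takes as long as a camera call.
- arm.recognise(label, camera): "rect" ([centre column, centre row, width, height] in pixels, round what is visible of it).
- arm.silhouettes(label, camera): "mask" (420x560 bool, what is visible of it) and "rect" ([centre column, centre row, width, height] in pixels, round what is visible of it).
The state is a dict: "clock": time; "qpos": joint angles; "joint_vel": joint speeds; "joint_efforts": joint torques, N m; "position": TCP position; "orientation": TCP orientation; "wrist_force": force on the tool from outside, world axes, zero at the start; "ft_torque": the same for the moment, N m; "finger_gap": finger opening in m; "grasp_force": force on a finger pad.
Only numpy, scipy, OpenCV 4.12 (cv2) and the standard library are available. Lean on these libraries where they do the work, as an engineer would, in place of code of your own. Each camera call takes 0.05 s, during which the arm holds its last target. There are 200 camera calls.

TASK

The card-making class is over, so clear the table: put every rubber stamp in the wooden bin and every glue stick, also the one left in a cup, in the green bin, and nest all the emptied cups, mouths up and fully home in one another, into one upright stack standing wholly on the round cork mat. Leave the jar, the card box and the ink pad where they are.

Things in the scene. Friction and masses are not known exactly. Their poses are not given: they have to be found in the camera images.
- cup1_c (a point): blue plastic cup, 75 mm tall, all alike: tapered body (weighted foot 37 mm wide, 54 mm at 50 mm up), above it a straight collar, top 25 mm, 66 mm wide outside, 61 inside; inner floor 5 mm up. Nested, a collar rests on the rim below: 25 mm per cup. 55 to 95 g. Point: on the axis, 37.5 mm above the foot; z to the mouth. Starts upright. Always present; glue1 stands in it at the start.
- cup2_c (a point): yellow plastic cup, 75 mm tall, all alike: tapered body (weighted foot 37 mm wide, 54 mm at 50 mm up), above it a straight collar, top 25 mm, 66 mm wide outside, 61 inside; inner floor 5 mm up. Nested, a collar rests on the rim below: 25 mm per cup. 55 to 95 g. Point: on the axis, 37.5 mm above the foot; z to the mouth. Starts upright. May be absent.
- cup3_c (a point): red plastic cup, 75 mm tall, all alike: tapered body (weighted foot 37 mm wide, 54 mm at 50 mm up), above it a straight collar, top 25 mm, 66 mm wide outside, 61 inside; inner floor 5 mm up. Nested, a collar rests on the rim below: 25 mm per cup. 55 to 95 g. Point: on the axis, 37.5 mm above the foot; z to the mouth. Starts upright. May be absent.
- cup4_c (a point): white plastic cup, 75 mm tall, all alike: tapered body (weighted foot 37 mm wide, 54 mm at 50 mm up), above it a straight collar, top 25 mm, 66 mm wide outside, 61 inside; inner floor 5 mm up. Nested, a collar rests on the rim below: 25 mm per cup. 55 to 95 g. Point: on the axis, 37.5 mm above the foot; z to the mouth. Starts upright. May be absent.
- stamp1_c (a point): rubber stamp: a wooden block 44 x 34 mm (x, y) and 20 mm high with an upright round handle (red) 22 mm wide reaching from the block to 75 mm above the foot; 55 to 105 g. The point is on the handle's axis, 37.5 mm above the foot; z points up the handle. Stands upright at the start. May be absent.
- stamp2_c (a point): rubber stamp: a wooden block 44 x 34 mm (x, y) and 20 mm high with an upright round handle (blue) 22 mm wide reaching from the block to 75 mm above the foot; 55 to 105 g. The point is on the handle's axis, 37.5 mm above the foot; z points up the handle. Stands upright at the start. May be absent.
- stamp3_c (a point): rubber stamp: a wooden block 44 x 34 mm (x, y) and 20 mm high with an upright round handle (dark wood) 22 mm wide reaching from the block to 75 mm above the foot; 55 to 105 g. The point is on the handle's axis, 37.5 mm above the foot; z points up the handle. Stands upright at the start. May be absent.
- glue1_c (a point): glue stick: a white cylinder with a green cap, 28 mm wide, 115 mm long, 45 g, standing cap up. The point is at its centre, 57.5 mm from the foot; z points to the cap. It stands inside cup1 at the start, 5 mm up on the cup's floor, its top 45 mm above the rim. Always present.
- glue2_c (a point): glue stick: a white cylinder with a green cap, 28 mm wide, 115 mm long, 45 g, standing cap up. The point is at its centre, 57.5 mm from the foot; z points to the cap. It stands on the table at the start. May be absent.
- glue3_c (a point): glue stick: a white cylinder with a green cap, 28 mm wide, 115 mm long, 45 g, standing cap up. The point is at its centre, 57.5 mm from the foot; z points to the cap. It stands on the table at the start. May be absent.
- mat: round cork mat fixed on the table, 90 mm wide, 4 mm thick; origin at the centre of its underside
- green_bin: green plastic open bin fixed on the table, 140 x 210 mm outside (its x, y) and 40 mm high, walls and floor 5 mm; origin at the centre of its underside. The two bins may have changed sides.
- wood_bin: brown wooden open bin fixed on the table, 140 x 210 mm outside (its x, y) and 40 mm high, walls and floor 5 mm; origin at the centre of its underside. The two bins may have changed sides.
- jar: bystander: closed amber jar with a brass lid, 60 mm wide, 75 mm tall, loose, 300 g; origin at the centre of its underside
- cardbox: bystander: cardboard box of cards, 75 x 110 mm (x, y), 50 mm high, with a card sticking up to 75 mm, loose, 400 g; origin at the centre of its underside
- inkpad: bystander: dark steel ink pad, 70 x 100 x 14 mm, loose, 200 g; origin at the centre of its underside

How it is judged:
By the outcome, as a careful person would: the job done as asked, in the order asked, and still so for the second after the job is handed in, with the robot touching nothing.
Of cup2, cup3, cup4 only 2 to 3 are there at a start; the rules pass over those that are not, and their reading is None.
Of stamp1, stamp2, stamp3 only 2 to 3 are there at a start; the rules pass over those that are not, and their reading is None.
Of glue2, glue3 only 1 to 2 are there at a start; the rules pass over those that are not, and their reading is None.
At some moment in a run one of stamp1, stamp2, stamp3, cup2, cup3, cup4 may be knocked a few centimetres aside while the robot is not near it.
It also fails if it takes over 210 s, if anything falls off the work surface, if the arm or the gripper's body presses on something with over 40 N, if the wrist force passes 120 N, or if a joint passes its speed limit or range.

## Working session

There is one attempt and no reset: what is moved stays moved. The work goes in short steps, Python scripts to look and compute and a tool call to move; the robot and the scene stay as the last step left them, time stands still between calls to the robot, and variables do not carry over. Pictures are saved under pics/ and viewed, at most 14 in all, crops included, and the job is handed in when it is done.

Besides the shell and the picture viewer there is one more tool, called after ">>>" by a JSON object that holds its "op" and its "data", one argument or row to a line. carry_out: Moves the arm, as the interface text tells. Its arguments: {"type":"object","properties":{"series":{"type":"array"},"hand":{"type":"number"},"grip_force":{"type":"number"}},"required":["series"]}

```bash
mkdir -p pics; ls
python3 - <<'E'
from cell import arm
import cv2
for n in ("scene","top"):
    cv2.imwrite(f"pics/{n}0.png",arm.snapshot(n)[:,:,::-1])
    m=arm.camera_model(n);print(n,m)
print(arm.state())
E
```

```text
pics
scene {'fx': 386.36670147308973, 'fy': 386.36670147308973, 'cx': 279.07326320236433, 'cy': 210.07723455876535, 'cam_to_world': array([[-0.22829723, -0.83434845,  0.50174   ,  1.03987259],
       [ 0.97358534, -0.19381425,  0.12069641,  0.124588  ],
       [-0.0034585 ,  0.51604137,  0.85655668,  0.77771728],
       [ 0.        ,  0.        ,  0.        ,  1.        ]])}
top {'fx': 395.1155969070538, 'fy': 395.1155969070538, 'cx': 278.5520888167917, 'cy': 208.6575263264729, 'cam_to_world': array([[-0.01362474,  0.99519343, -0.09697632,  0.52706185],
       [-0.99980017, -0.01214018,  0.01588218,  0.00196545],
       [ 0.01462853,  0.09717333,  0.99515996,  1.01212002],
       [ 0.        ,  0.        ,  0.        ,  1.        ]])}
{'clock': 0.1, 'qpos': array([ 1.08152264e+00,  2.07311233e-01,  1.54279160e+00,  4.17548639e-07,
        1.39351640e+00, -1.50474995e-01]), 'joint_vel': array([-0.00057367, -0.0016391 , -0.00487613, -0.00059768,  0.00019378,
       -0.00114868]), 'joint_efforts': array([-7.87607332e-04, -3.71863961e+01, -2.82293040e+01,  7.00036855e-02,
        3.10762064e-02, -6.09557742e-05]), 'position': array([0.19075544, 0.54166653, 0.20442955]), 'orientation': array([ 1.68590271e-01,  9.85685697e-01, -9.61825243e-04, -3.18821007e-04]), 'wrist_force': array([-0.01651155,  0.5767077 ,  0.49643158]), 'ft_torque': array([-0.03332376,  0.01249709, -0.03111799]), 'grasp_force': 0.0, 'finger_gap': 0.09363143132127186}
```

View pics/scene0.png

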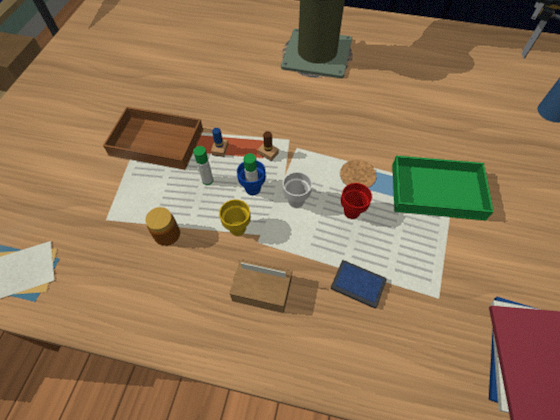

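View pics/top0.png

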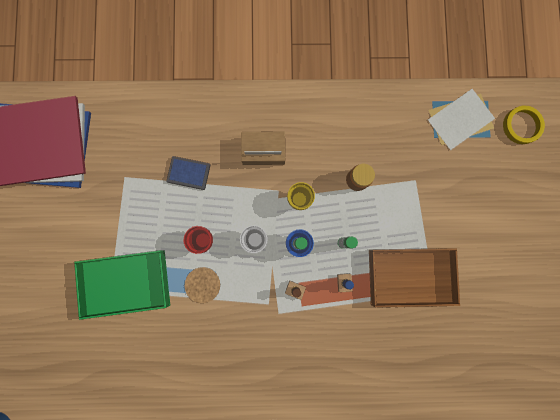

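Top view: red cup (198,240), white (254,239), blue with a glue stick (300,243), yellow (301,196). There is one free glue stick (351,242), a dark stamp (295,291) and a blue stamp (346,284). The mat is at (202,285), the green bin at (123,285) and the wooden bin at (414,277).

```bash
cat > h.py <<'E'
from cell import arm
import numpy as np, cv2
from scipy.optimize import least_squares
def circ(r,z): 
    t=np.linspace(0,2*np.pi,48,endpoint=False); return np.c_[r*np.cos(t),r*np.sin(t),0*t+z]
def box(x,y,z): return np.array([[sx*x/2,sy*y/2,h] for sx in(-1,1) for sy in(-1,1) for h in(0,z)])
CUP=np.vstack([circ(.0185,0),circ(.027,.05),circ(.033,.05),circ(.033,.075)])
GLUE=np.vstack([circ(.014,0),circ(.014,.115)])
STAMP=np.vstack([circ(.022,0),circ(.022,.02),circ(.011,.075)])
MAT=np.vstack([circ(.045,0),circ(.045,.004)]); BIN=box(.14,.21,.04)
SH=dict(cup=CUP,glue=GLUE,stamp=STAMP,mat=MAT,green=BIN,wood=BIN)
def proj(n,P):
    m=arm.camera_model(n);T=np.linalg.inv(m["cam_to_world"]);p=P@T[:3,:3].T+T[:3,3]
    return np.c_[m["cx"]+m["fx"]*p[:,0]/-p[:,2], m["cy"]+m["fy"]*p[:,1]/p[:,2]]
def ray(n,uv,z):
    m=arm.camera_model(n);T=m["cam_to_world"]
    d=T[:3,:3]@np.array([(uv[0]-m["cx"])/m["fx"],-(uv[1]-m["cy"])/m["fy"],-1.]);o=T[:3,3]
    return (o+d*(z-o[2])/d[2])[:2]
def rects(l,cam,k=3): return [(round(d["conf"],2),np.round(d["rect"],1)) for d in arm.recognise(l,cam)[:k]]
def fit(l,obs,z0=0):
    """obs: list of (camera, rect); position from the outlines' boxes"""
    S=SH[''.join(c for c in l.split('_')[0] if c.isalpha())]
    def f(p):
        r=[]
        for cam,b in obs:
            q=proj(cam,S+[p[0],p[1],z0]);lo,hi=q.min(0),q.max(0)
            r+=list(lo-(b[:2]-b[2:]/2))+list(hi-(b[:2]+b[2:]/2))
        return np.array(r)
    s=least_squares(f,ray(obs[0][0],obs[0][1][:2],z0+.03),loss='soft_l1')
    return s.x.round(4),f(s.x).round(1)
def look(labels,cams=("top","scene"),z0=0):
    for c in cams: arm.snapshot(c)
    for l in labels:
        o=[]
        for c in cams:
            r=rects(l,c); 
            if r: o.append((c,r[0][1]));print(l,c,[(a,list(b)) for a,b in r])
        for k in ([o] if len(o)==1 else [o,o[:1],o[1:]]):
            if k: print('   ',[c for c,_ in k],*fit(l,k,z0))
E
python3 - <<'E'
from h import *
look(["cup1_c","cup2_c","cup3_c","cup4_c","stamp1_c","stamp2_c","stamp3_c","glue1_c","mat","green_bin","wood_bin"])
E
```

```text
cup1_c top [(0.58, [np.float64(298.9), np.float64(245.1), np.float64(24.5), np.float64(23.8)])]
cup1_c scene [(0.72, [np.float64(252.1), np.float64(177.2), np.float64(27.1), np.float64(32.1)]), (0.29, [np.float64(297.7), np.float64(192.4), np.float64(30.6), np.float64(36.5)])]
    ['top', 'scene'] [ 0.535  -0.0594] [-2.3 -3.7  1.4  0.6 -1.1 -4.   1.3  0.4]
    ['top'] [ 0.5316 -0.0601] [-1.9 -2.2  1.8  2. ]
    ['scene'] [ 0.5391 -0.0584] [-1.2 -2.6  1.2  1.8]
cup2_c top [(0.87, [np.float64(299.9), np.float64(194.2), np.float64(27.1), np.float64(28.5)]), (0.6, [np.float64(197.8), np.float64(240.8), np.float64(27.2), np.float64(30.7)]), (0.34, [np.float64(264.7), np.float64(149.4), np.float64(46.4), np.float64(33.9)])]
cup2_c scene [(0.86, [np.float64(238.3), np.float64(216.4), np.float64(32.5), np.float64(36.7)])]
    ['top', 'scene'] [ 0.6518 -0.0616] [-1.8  0.9 -1.   0.8 -1.2  0.3 -1.8  0.7]
    ['top'] [ 0.6539 -0.065 ] [-0.4  0.1  0.4 -0.1]
    ['scene'] [ 0.65   -0.0589] [ 0.3 -0.2 -0.3  0.2]
cup3_c top [(0.7, [np.float64(199.7), np.float64(242.3), np.float64(29.3), np.float64(2
[... 2417 characters left out ...]
t64(187.5), np.float64(101.8), np.float64(63.4)]), (0.71, [np.float64(162.9), np.float64(225.9), np.float64(34.7), np.float64(34.4)])]
    ['top', 'scene'] [0.4351 0.3759] [-1.3  7.6 -3.5 -4.3 -0.8 -8.2 -2.7  1.4]
    ['top'] [0.4301 0.3701] [ 1.1  9.5 -1.3 -2.2]
    ['scene'] [0.4368 0.3799] [ 0.8 -7.3 -0.8  2.3]
wood_bin top [(0.82, [np.float64(416.4), np.float64(276.6), np.float64(92.5), np.float64(57.5)])]
wood_bin scene [(0.84, [np.float64(153.2), np.float64(138.8), np.float64(98.7), np.float64(64.1)])]
    ['top', 'scene'] [ 0.4528 -0.3499] [-0.9 -1.4 -1.3  0.3 -3.1 -1.5 -0.4 -1.3]
    ['top'] [ 0.4515 -0.3525] [ 0.2 -0.9 -0.2  0.8]
    ['scene'] [ 0.4558 -0.3435] [-1.2 -0.3  1.6  0.1]
```

>>> {"op": "carry_out", "data": {
  "series": [
    {"dp":[0,0,0],"angular":[0,0,-0.216]},
    {"dp":[0,0,0],"angular":[0,0,-0.216]},
    {"dp":[0,0,0],"angular":[0,0,-0.216]},
    {"dp":[-0.192,-0.56,0],"angular":[0,0,0]},
    {"dp":[-0.192,-0.56,0],"angular":[0,0,0]},
    {"dp":[-0.192,-0.56,0],"angular":[0,0,0]},
    {"dp":[-0.192,-0.56,0],"angular":[0,0,0]},
    {"dp":[-0.192,-0.56,0],"angular":[0,0,0]},
    {"dp":[-0.192,-0.56,0],"angular":[0,0,0]},
    {"dp":[-0.192,-0.56,0],"angular":[0,0,0]},
    {"dp":[-0.192,-0.56,0],"angular":[0,0,0]},
    {"dp":[-0.192,-0.56,0],"angular":[0,0,0]},
    {"dp":[-0.192,-0.56,0],"angular":[0,0,0]},
    {"dp":[-0.192,-0.56,0],"angular":[0,0,0]},
    {"dp":[-0.192,-0.56,0],"angular":[0,0,0]},
    {"dp":[-0.192,-0.56,0],"angular":[0,0,0]},
    {"dp":[-0.192,-0.56,0],"angular":[0,0,0]},
    {"dp":[-0.192,-0.56,0],"angular":[0,0,0]},
    {"dp":[-0.192,-0.56,0],"angular":[0,0,0]}
  ],
  "hand": 0.6,
  "grip_force": 15
}}

```text
clock: 3.2
position: [0.4376, -0.1766, 0.2057]
orientation: [0.0, 1.0, -0.0, 0.0]
wrist_force: [0.3, -0.1, 0.3]
finger_gap: 0.0566
grasp_force: 0.0
```

Run:
```python
from h import *
cv2.imwrite("pics/w1.png",arm.snapshot("wrist")[:,:,::-1])
for l in ("stamp2_c","stamp3_c"): print(rects(l,"wrist"))
m=arm.camera_model("wrist");print(m["cam_to_world"].round(3),m["fx"])
p=arm.state()["position"];print(p,proj("wrist",np.array([[p[0],p[1],.075],[p[0],p[1],.02]])))
```

```text
[(0.9, array([279.4, 198.6,  30.5,  42.1])), (0.26, array([247.1, 398.5,  45.8,  38.4]))]
[(0.62, array([383.6, 182. ,  52.5,  41.2]))]
[[ 0.003 -0.96  -0.279  0.355]
 [ 1.     0.003  0.001 -0.178]
 [ 0.    -0.279  0.96   0.383]
 [ 0.     0.     0.     1.   ]] 315.1286394293474
[ 0.43752471 -0.1765795   0.20526449] [[278.9608407  212.17474828]
 [278.71807165 200.06423292]]
```

View pics/w1.png

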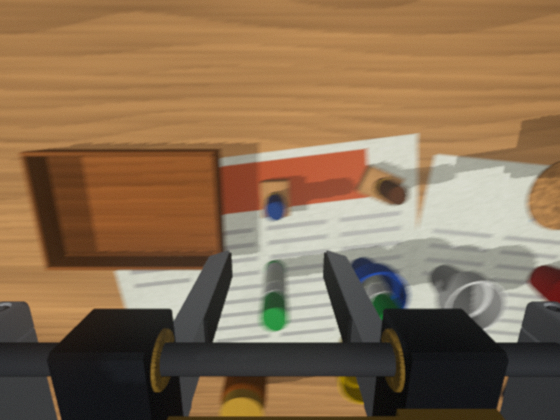

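The wrist view shows the blue handle top at (275,210), about 4 mm to −y of the TCP, and the dark handle top at (397,192).

>>> {"op": "carry_out", "data": {
  "series": [
    {"dp":[0.025,-0.05,0.5],"angular":[0,0,0]},
    {"dp":[0,0,0.5],"angular":[0,0,0]},
    {"dp":[0,0,0.5],"angular":[0,0,0]},
    {"dp":[0,0,0.4],"angular":[0,0,0]},
    {"dp":[0,0,0.18],"angular":[0,0,0]},
    {"dp":[0,0,0],"angular":[0,0,0]}
  ]
}}

```text
clock: 3.95
position: [0.4326, -0.1753, 0.0367]
orientation: [-0.001, 1.0, 0.002, -0.003]
wrist_force: [-0.7, 0.3, 0.6]
finger_gap: 0.0561
grasp_force: 0.0
```

>>> {"op": "carry_out", "data": {
  "series": [
    {"dp":[0,0,0],"angular":[0,0,0]},
    {"dp":[0,0,0],"angular":[0,0,0]},
    {"dp":[0,0,0],"angular":[0,0,0]},
    {"dp":[0,0,0],"angular":[0,0,0]},
    {"dp":[0,0,0],"angular":[0,0,0]},
    {"dp":[0,0,0],"angular":[0,0,0]}
  ],
  "hand": 0,
  "grip_force": 15
}}

```text
clock: 4.55
position: [0.4356, -0.1786, 0.0397]
orientation: [-0.0, 1.0, -0.0, 0.0]
wrist_force: [-0.1, 0.4, 3.0]
finger_gap: 0.0218
grasp_force: 15.0
```

>>> {"op": "carry_out", "data": {
  "series": [
    {"dp":[0,0,-0.4],"angular":[0,0,0]},
    {"dp":[0,0,-0.5],"angular":[0,0,0]},
    {"dp":[0,0,-0.3],"angular":[0,0,0]},
    {"dp":[-0.048,-0.4,0],"angular":[0,0,0]},
    {"dp":[-0.048,-0.56,0],"angular":[0,0,0]},
    {"dp":[-0.048,-0.56,0],"angular":[0,0,0]},
    {"dp":[-0.048,-0.56,0],"angular":[0,0,0]},
    {"dp":[-0.048,-0.56,0],"angular":[0,0,0]},
    {"dp":[0,0,0],"angular":[0,0,0]},
    {"dp":[0,0,0.4],"angular":[0,0,0]},
    {"dp":[0,0,0.4],"angular":[0,0,0]},
    {"dp":[0,0,0.2],"angular":[0,0,0]},
    {"dp":[0,0,0.11],"angular":[0,0,0]},
    {"dp":[0,0,0],"angular":[0,0,0]},
    {"dp":[0,0,0],"angular":[0,0,0]},
    {"dp":[0,0,0],"angular":[0,0,0]}
  ]
}}

```text
clock: 6.15
position: [0.4554, -0.3902, 0.0475]
orientation: [-0.0, 1.0, -0.001, 0.001]
wrist_force: [-0.5, -0.4, -0.5]
finger_gap: 0.0219
grasp_force: 15.0
```

>>> {"op": "carry_out", "data": {
  "series": [
    {"dp":[0,0,0.03],"angular":[0,0,0]},
    {"dp":[0,0,0],"angular":[0,0,0]}
  ]
}}

```text
clock: 6.35
position: [0.4547, -0.3897, 0.0441]
orientation: [-0.0, 1.0, -0.0, 0.0]
wrist_force: [0.2, -0.4, 1.2]
finger_gap: 0.0215
grasp_force: 15.0
```

>>> {"op": "carry_out", "data": {
  "series": [
    {"dp":[0,0,0],"angular":[0,0,0]},
    {"dp":[0,0,0],"angular":[0,0,0]},
    {"dp":[0,0,0],"angular":[0,0,0]},
    {"dp":[0,0,-0.2],"angular":[0,0,0]},
    {"dp":[0,0,-0.6],"angular":[0,0,0]},
    {"dp":[0,0,-0.6],"angular":[0,0,0]},
    {"dp":[0,0,-0.5],"angular":[0,0,0]},
    {"dp":[0.06,0.6,0],"angular":[0,0,0]},
    {"dp":[0.06,0.6,0],"angular":[0,0,0]},
    {"dp":[0.06,0.6,0],"angular":[0,0,0]},
    {"dp":[0.06,0.6,0],"angular":[0,0,0]},
    {"dp":[0.06,0.6,0],"angular":[0,0,0]},
    {"dp":[0.06,0.6,0],"angular":[0,0,0]},
    {"dp":[0.06,0.59,0],"angular":[0,0,0]},
    {"dp":[0,0,0],"angular":[0,0,0]},
    {"dp":[0,0,0],"angular":[0,0,0]}
  ],
  "hand": 0.55
}}

```text
clock: 7.95
position: [0.4211, -0.0538, 0.1971]
orientation: [-0.002, 1.0, -0.001, 0.001]
wrist_force: [-1.1, 0.1, 0.1]
finger_gap: 0.0518
grasp_force: 0.0
```

```bash
cat >> h.py <<'E'
def wpic(name,h,*uv):
    s=arm.state();p=s["position"]
    cv2.imwrite(f"pics/{name}.png",arm.snapshot("wrist")[:,:,::-1])
    print(p.round(4),"tcp at h in pic",proj("wrist",np.array([[p[0],p[1],h]])).round(1))
E
python3 - <<'E'
from h import *
wpic("w2",.075)
print(rects("stamp3_c","wrist"),rects("stamp2_c","wrist"))
arm.snapshot("top")
for l in("stamp2_c","stamp3_c"):
  for c,r in rects(l,"top"):print(l,c,r,fit(l,[("top",r)]))
E
```

```text
[ 0.4211 -0.0538  0.1971] tcp at h in pic [[280.2 213.9]]
[(0.7, array([277.9, 201.2,  44. ,  44.8]))] [(0.67, array([ 11.3, 226.4,  22.6,  40.7])), (0.17, array([176.2, 293.1,  40.9,  38.7]))]
stamp2_c 0.8 [432.1 276.4  26.   18.5] (array([ 0.4488, -0.392 ]), array([ 0.2,  0.1, -0.2, -0.1]))
stamp2_c 0.41 [299.9 195.8  27.3  33.2] (array([ 0.6604, -0.0714]), array([ 5.7,  6.2, -3.8, -8.9]))
stamp3_c 0.58 [433.3 275.2  20.6  18. ] (array([ 0.4518, -0.3935]), array([-3.2, -0.1,  1.9,  0.1]))
stamp3_c 0.51 [296.4 285.2  19.9  13.3] (array([ 0.4326, -0.0559]), array([ 0.9, -2.9, -0.9,  2.4]))
```

View pics/w2.png

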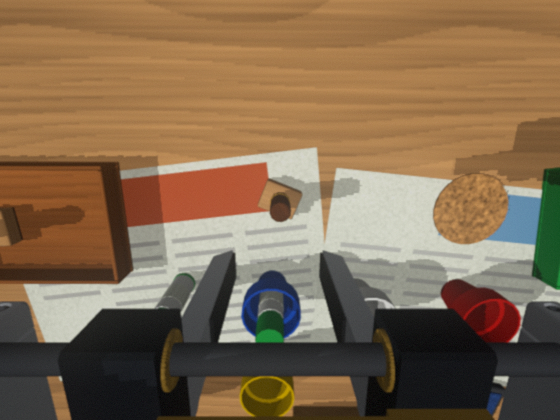

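The dark handle top is at (280,209) where (280,214) was expected, so the stamp is about 5 mm nearer the base.

>>> {"op": "carry_out", "data": {
  "series": [
    {"dp":[0.055,0,0.5],"angular":[0,0,0]},
    {"dp":[0,0,0.5],"angular":[0,0,0]},
    {"dp":[0,0,0.5],"angular":[0,0,0]},
    {"dp":[0,0,0.3],"angular":[0,0,0]},
    {"dp":[0,0,0.17],"angular":[0,0,0]},
    {"dp":[0,0,0],"angular":[0,0,0]},
    {"dp":[0,0,0],"angular":[0,0,0]}
  ]
}}

```text
clock: 8.95
position: [0.4166, -0.0551, 0.0384]
orientation: [0.0, 1.0, 0.0, -0.0]
wrist_force: [0.3, -0.2, 1.1]
finger_gap: 0.0516
grasp_force: 0.0
```

>>> {"op": "carry_out", "data": {
  "series": [
    {"dp":[0,0,0],"angular":[0,0,0]},
    {"dp":[0,0,0],"angular":[0,0,0]},
    {"dp":[0,0,0],"angular":[0,0,0]},
    {"dp":[0,0,0],"angular":[0,0,0]},
    {"dp":[0,0,0],"angular":[0,0,0]}
  ],
  "hand": 0
}}

```text
clock: 9.45
position: [0.4167, -0.0543, 0.0386]
orientation: [-0.0, 1.0, -0.0, 0.0]
wrist_force: [-0.2, 0.2, 1.5]
finger_gap: 0.0219
grasp_force: 15.0
```

>>> {"op": "carry_out", "data": {
  "series": [
    {"dp":[0,0,-0.4],"angular":[0,0,0]},
    {"dp":[0,0,-0.5],"angular":[0,0,0]},
    {"dp":[0,0,-0.3],"angular":[0,0,0]},
    {"dp":[-0.08,-0.52,0],"angular":[0,0,0]},
    {"dp":[-0.08,-0.53,0],"angular":[0,0,0]},
    {"dp":[-0.08,-0.52,0],"angular":[0,0,0]},
    {"dp":[-0.08,-0.53,0],"angular":[0,0,0]},
    {"dp":[-0.08,-0.52,0],"angular":[0,0,0]},
    {"dp":[-0.08,-0.52,0],"angular":[0,0,0]},
    {"dp":[0,0,0],"angular":[0,0,0]},
    {"dp":[0,0,0.4],"angular":[0,0,0]},
    {"dp":[0,0,0.4],"angular":[0,0,0]},
    {"dp":[0,0,0.2],"angular":[0,0,0]},
    {"dp":[0,0,0.11],"angular":[0,0,0]},
    {"dp":[0,0,0.03],"angular":[0,0,0]},
    {"dp":[0,0,0],"angular":[0,0,0]},
    {"dp":[0,0,0],"angular":[0,0,0]}
  ]
}}

```text
clock: 11.15
position: [0.4555, -0.3057, 0.0438]
orientation: [-0.001, 1.0, -0.001, 0.001]
wrist_force: [0.3, -0.8, -0.4]
finger_gap: 0.0217
grasp_force: 15.0
```

>>> {"op": "carry_out", "data": {
  "series": [
    {"dp":[0,0,0],"angular":[0,0,0]},
    {"dp":[0,0,0],"angular":[0,0,0]},
    {"dp":[0,0,0],"angular":[0,0,0]},
    {"dp":[0,0,-0.2],"angular":[0,0,0]},
    {"dp":[0,0,-0.6],"angular":[0,0,0]},
    {"dp":[0,0,-0.6],"angular":[0,0,0]},
    {"dp":[0,0,-0.6],"angular":[0,0,0]},
    {"dp":[0,0,-0.45],"angular":[0,0,0]},
    {"dp":[-0.31,0.5,0],"angular":[0,0,0]},
    {"dp":[-0.31,0.5,0],"angular":[0,0,0]},
    {"dp":[-0.31,0.5,0],"angular":[0,0,0]},
    {"dp":[0,0,0],"angular":[0,0,0]},
    {"dp":[0,0,0],"angular":[0,0,0]}
  ],
  "hand": 0.5
}}

```text
clock: 12.45
position: [0.5295, -0.1847, 0.239]
orientation: [-0.002, 1.0, -0.0, -0.0]
wrist_force: [0.4, 0.8, -0.3]
finger_gap: 0.0466
grasp_force: 0.0
```

Run:
```python
from h import *
wpic("w3",.115)
print(rects("glue2_c","wrist"),rects("stamp2_c","wrist"),rects("stamp3_c","wrist"))
arm.snapshot("scene")
for c,r in rects("glue2_c","scene"):print(c,r,fit("glue2_c",[("scene",r)]))
print("topray",ray("top",(351,242),.115))
```

```text
[ 0.5295 -0.1847  0.239 ] tcp at h in pic [[280.  214.3]]
[(0.7, array([374.6, 285.7,  52.5,  44.6])), (0.62, array([473.7, 217.5,  77.2,  59.8]))] [(0.83, array([102. , 134.3,  64.7,  38.1]))] [(0.9, array([188.6, 161.9,  43.9,  35.4])), (0.33, array([286. , 210.8,  27.7,  47.5]))]
0.6 [155.6 139.4 102.1  65.1] (array([ 0.5354, -0.386 ]), array([  2. ,  20.8, -71.3,  -4.1]))
topray [ 0.53647261 -0.17570523]
```

View pics/w3.png

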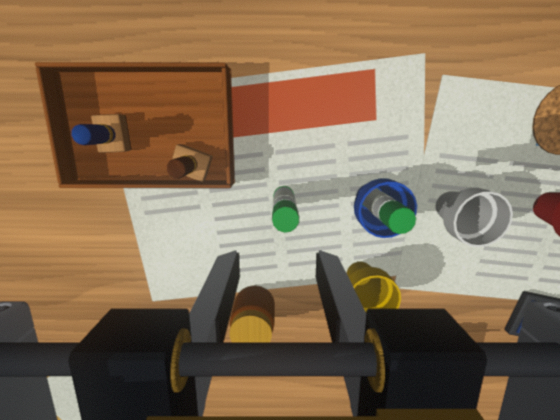

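Both stamps stand in the wooden bin. The glue2 cap is at (286,219) where (280,214) was expected, so I correct by +5 mm in x and +6 mm in y. The glue1 cap is at (402,219).

>>> {"op": "carry_out", "data": {
  "series": [
    {"dp":[-0.06,0.075,0.3],"angular":[0,0,0]},
    {"dp":[0,0,0.5],"angular":[0,0,0]},
    {"dp":[0,0,0.5],"angular":[0,0,0]},
    {"dp":[0,0,0.5],"angular":[0,0,0]},
    {"dp":[0,0,0.3],"angular":[0,0,0]},
    {"dp":[0,0,0],"angular":[0,0,0]},
    {"dp":[0,0,0],"angular":[0,0,0]}
  ]
}}

```text
clock: 13.45
position: [0.534, -0.1802, 0.0714]
orientation: [0.0, 1.0, 0.0, -0.0]
wrist_force: [1.2, 0.5, 0.4]
finger_gap: 0.0469
grasp_force: 0.0
```

>>> {"op": "carry_out", "data": {
  "series": [
    {"dp":[0,0,0],"angular":[0,0,0]},
    {"dp":[0,0,0],"angular":[0,0,0]},
    {"dp":[0,0,0],"angular":[0,0,0]},
    {"dp":[0,0,0],"angular":[0,0,0]},
    {"dp":[0,0,0],"angular":[0,0,0]}
  ],
  "hand": 0,
  "grip_force": 12
}}

```text
clock: 13.95
position: [0.5354, -0.1802, 0.0729]
orientation: [-0.0, 1.0, -0.001, 0.002]
wrist_force: [-0.2, 0.3, 5.6]
finger_gap: 0.0275
grasp_force: 12.0
```

>>> {"op": "carry_out", "data": {
  "series": [
    {"dp":[0,0,-0.4],"angular":[0,0,0]},
    {"dp":[0,0,-0.5],"angular":[0,0,0]},
    {"dp":[0,0,-0.5],"angular":[0,0,0]},
    {"dp":[0,0,-0.5],"angular":[0,0,0]},
    {"dp":[0.09,0.4,0],"angular":[0,0,0]},
    {"dp":[0.09,0.54,0],"angular":[0,0,0]},
    {"dp":[0.09,0.54,0],"angular":[0,0,0]},
    {"dp":[0.09,0.54,0],"angular":[0,0,0]},
    {"dp":[0.09,0.54,0],"angular":[0,0,0]},
    {"dp":[0.09,0.54,0],"angular":[0,0,0]},
    {"dp":[0.09,0.54,0],"angular":[0,0,0]},
    {"dp":[0.09,0.54,0],"angular":[0,0,0]},
    {"dp":[0.09,0.54,0],"angular":[0,0,0]},
    {"dp":[0.09,0.54,0],"angular":[0,0,0]},
    {"dp":[0.09,0.54,0],"angular":[0,0,0]},
    {"dp":[0.09,0.54,0],"angular":[0,0,0]},
    {"dp":[0.09,0.54,0],"angular":[0,0,0]},
    {"dp":[0.09,0.5,0],"angular":[0,0,0]},
    {"dp":[0,0,0],"angular":[0,0,0]},
    {"dp":[0,0,0],"angular":[0,0,0]}
  ]
}}

```text
clock: 15.95
position: [0.4322, 0.4111, 0.2224]
orientation: [-0.001, 1.0, -0.001, -0.0]
wrist_force: [0.2, -0.7, 0.6]
finger_gap: 0.0277
grasp_force: 12.0
```

>>> {"op": "carry_out", "data": {
  "series": [
    {"dp":[0,0,0.4],"angular":[0,0,0]},
    {"dp":[0,0,0.5],"angular":[0,0,0]},
    {"dp":[0,0,0.5],"angular":[0,0,0]},
    {"dp":[0,0,0.25],"angular":[0,0,0]},
    {"dp":[0,0,0.1],"angular":[0,0,0]},
    {"dp":[0,0,0.04],"angular":[0,0,0]},
    {"dp":[0,0,0.03],"angular":[0,0,0]},
    {"dp":[0,0,0],"angular":[0,0,0]},
    {"dp":[0,0,0],"angular":[0,0,0]},
    {"dp":[0,0,0],"angular":[0,0,0]}
  ]
}}

```text
clock: 16.95
position: [0.4336, 0.4113, 0.0786]
orientation: [-0.0, 1.0, 0.001, 0.001]
wrist_force: [-0.5, 0.0, -0.2]
finger_gap: 0.028
grasp_force: 12.0
```

>>> {"op": "carry_out", "data": {
  "series": [
    {"dp":[0,0,0.03],"angular":[0,0,0]},
    {"dp":[0,0,0],"angular":[0,0,0]},
    {"dp":[0,0,0],"angular":[0,0,0]}
  ]
}}

```text
clock: 17.25
position: [0.4342, 0.4117, 0.0776]
orientation: [-0.0, 1.0, 0.001, 0.001]
wrist_force: [0.2, -0.8, 7.2]
finger_gap: 0.0282
grasp_force: 12.0
```

>>> {"op": "carry_out", "data": {
  "series": [
    {"dp":[0,0,0],"angular":[0,0,0]},
    {"dp":[0,0,0],"angular":[0,0,0]},
    {"dp":[0,0,0],"angular":[0,0,0]},
    {"dp":[0,0,-0.2],"angular":[0,0,0]},
    {"dp":[0,0,-0.6],"angular":[0,0,0]},
    {"dp":[0,0,-0.6],"angular":[0,0,0]},
    {"dp":[0,0,-0.6],"angular":[0,0,0]},
    {"dp":[-0.114,-0.54,0],"angular":[0,0,0]},
    {"dp":[-0.114,-0.54,0],"angular":[0,0,0]},
    {"dp":[-0.114,-0.54,0],"angular":[0,0,0]},
    {"dp":[-0.114,-0.54,0],"angular":[0,0,0]},
    {"dp":[-0.114,-0.54,0],"angular":[0,0,0]},
    {"dp":[-0.114,-0.54,0],"angular":[0,0,0]},
    {"dp":[-0.114,-0.54,0],"angular":[0,0,0]},
    {"dp":[-0.114,-0.54,0],"angular":[0,0,0]},
    {"dp":[-0.114,-0.54,0],"angular":[0,0,0]},
    {"dp":[-0.114,-0.54,0],"angular":[0,0,0]},
    {"dp":[-0.114,-0.56,0],"angular":[0,0,0]},
    {"dp":[0,0,0],"angular":[0,0,0]},
    {"dp":[0,0,0],"angular":[0,0,0]}
  ],
  "hand": 0.5
}}

```text
clock: 19.25
position: [0.5335, -0.0666, 0.2357]
orientation: [0.001, 1.0, 0.0, 0.0]
wrist_force: [0.0, 0.6, 0.0]
finger_gap: 0.047
grasp_force: 0.0
```

Run:
```python
from h import *
wpic("w4",.12)
print(rects("glue1_c","wrist"),rects("cup1_c","wrist"))
s=arm.snapshot("scene");cv2.imwrite("pics/s4.png",s[:,:,::-1])
```

```text
[ 0.5335 -0.0666  0.2357] tcp at h in pic [[277.9 216.2]]
[(0.95, array([281.7, 206.5,  31.6,  47. ]))] [(0.93, array([283.2, 205.9,  56.1,  60.9])), (0.46, array([547.2, 129.2,  24.9, 117.8]))]
```

View pics/w4.png

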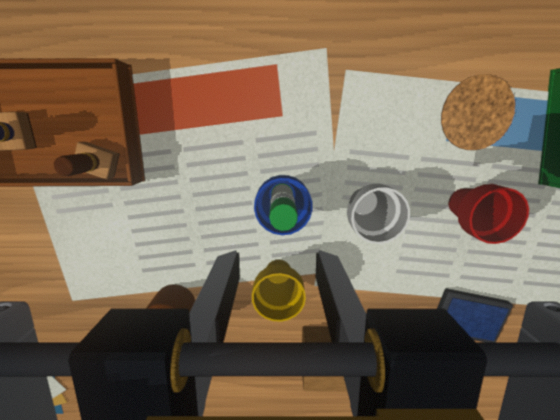

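View pics/s4.png

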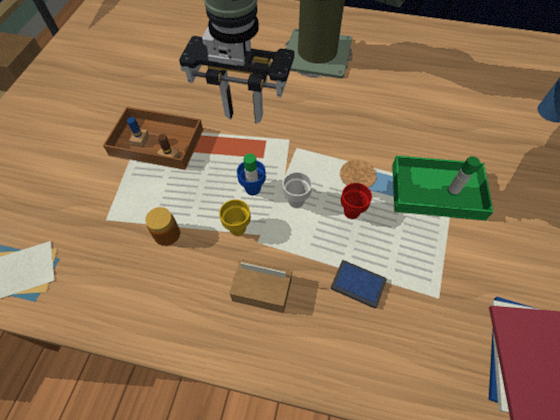

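Glue1's cap is at (284,217), 6 px right of the TCP, so I correct +6 mm in y. Glue2 is in the green bin at (465,175) in the scene view. Nothing else has moved.

>>> {"op": "carry_out", "data": {
  "series": [
    {"dp":[0,0.075,0.3],"angular":[0,0,0]},
    {"dp":[0,0,0.5],"angular":[0,0,0]},
    {"dp":[0,0,0.5],"angular":[0,0,0]},
    {"dp":[0,0,0.4],"angular":[0,0,0]},
    {"dp":[0,0,0.22],"angular":[0,0,0]},
    {"dp":[0,0,0],"angular":[0,0,0]},
    {"dp":[0,0,0],"angular":[0,0,0]}
  ]
}}

```text
clock: 20.15
position: [0.5337, -0.059, 0.082]
orientation: [-0.001, 1.0, -0.0, 0.0]
wrist_force: [-0.3, -0.2, -0.5]
finger_gap: 0.047
grasp_force: 0.0
```

>>> {"op": "carry_out", "data": {
  "series": [
    {"dp":[0,0,0],"angular":[0,0,0]},
    {"dp":[0,0,0],"angular":[0,0,0]},
    {"dp":[0,0,0],"angular":[0,0,0]},
    {"dp":[0,0,0],"angular":[0,0,0]},
    {"dp":[0,0,0],"angular":[0,0,0]}
  ],
  "hand": 0,
  "grip_force": 12
}}

```text
clock: 20.65
position: [0.5346, -0.0602, 0.0828]
orientation: [-0.0, 1.0, -0.0, 0.001]
wrist_force: [0.7, 0.2, 6.2]
finger_gap: 0.0278
grasp_force: 12.0
```

Run:
```python
from h import *
print(proj("scene",np.array([[.434,.411,.005],[.434,.411,.12]])))
```

```text
[[453.25109437 188.81765786]
 [473.66857189 158.77061186]]
```

>>> {"op": "carry_out", "data": {
  "series": [
    {"dp":[0,0,-0.2],"angular":[0,0,0]},
    {"dp":[0,0,-0.5],"angular":[0,0,0]},
    {"dp":[0,0,-0.5],"angular":[0,0,0]},
    {"dp":[0,0,-0.5],"angular":[0,0,0]},
    {"dp":[0,0,-0.3],"angular":[0,0,0]},
    {"dp":[0.124,0.5,0],"angular":[0,0,0]},
    {"dp":[0.124,0.5,0],"angular":[0,0,0]},
    {"dp":[0.124,0.5,0],"angular":[0,0,0]},
    {"dp":[0.124,0.5,0],"angular":[0,0,0]},
    {"dp":[0.124,0.5,0],"angular":[0,0,0]},
    {"dp":[0.124,0.5,0],"angular":[0,0,0]},
    {"dp":[0.124,0.5,0],"angular":[0,0,0]},
    {"dp":[0.124,0.5,0],"angular":[0,0,0]},
    {"dp":[0.124,0.5,0],"angular":[0,0,0]},
    {"dp":[0.124,0.5,0],"angular":[0,0,0]},
    {"dp":[0,0,0],"angular":[0,0,0]},
    {"dp":[0,0,0],"angular":[0,0,0]}
  ]
}}

```text
clock: 22.35
position: [0.4334, 0.3402, 0.2407]
orientation: [-0.001, 1.0, -0.001, -0.001]
wrist_force: [-0.1, 0.5, -0.5]
finger_gap: 0.0277
grasp_force: 12.0
```

>>> {"op": "carry_out", "data": {
  "series": [
    {"dp":[0,0,0.4],"angular":[0,0,0]},
    {"dp":[0,0,0.5],"angular":[0,0,0]},
    {"dp":[0,0,0.5],"angular":[0,0,0]},
    {"dp":[0,0,0.35],"angular":[0,0,0]},
    {"dp":[0,0,0.15],"angular":[0,0,0]},
    {"dp":[0,0,0.06],"angular":[0,0,0]},
    {"dp":[0,0,0.03],"angular":[0,0,0]},
    {"dp":[0,0,0],"angular":[0,0,0]},
    {"dp":[0,0,0],"angular":[0,0,0]},
    {"dp":[0,0,0],"angular":[0,0,0]}
  ]
}}

```text
clock: 23.35
position: [0.435, 0.3406, 0.0836]
orientation: [-0.0, 1.0, 0.001, 0.001]
wrist_force: [0.2, 0.1, -0.8]
finger_gap: 0.0278
grasp_force: 12.0
```

>>> {"op": "carry_out", "data": {
  "series": [
    {"dp":[0,0,0.012],"angular":[0,0,0]},
    {"dp":[0,0,0],"angular":[0,0,0]},
    {"dp":[0,0,0],"angular":[0,0,0]}
  ]
}}

```text
clock: 23.65
position: [0.435, 0.3405, 0.0828]
orientation: [-0.0, 1.0, 0.0, 0.001]
wrist_force: [-1.0, -0.5, 5.3]
finger_gap: 0.0277
grasp_force: 12.0
```

>>> {"op": "carry_out", "data": {
  "series": [
    {"dp":[0,0,0],"angular":[0,0,0]},
    {"dp":[0,0,0],"angular":[0,0,0]},
    {"dp":[0,0,0],"angular":[0,0,0]},
    {"dp":[0,0,-0.2],"angular":[0,0,0]},
    {"dp":[0,0,-0.6],"angular":[0,0,0]},
    {"dp":[0,0,-0.6],"angular":[0,0,0]},
    {"dp":[0,0,-0.56],"angular":[0,0,0]}
  ],
  "hand": 0.5
}}

```text
clock: 24.35
position: [0.4338, 0.3399, 0.2396]
orientation: [-0.0, 1.0, -0.0, -0.0]
wrist_force: [0.7, 0.1, -0.6]
finger_gap: 0.0471
grasp_force: 0.0
```

>>> {"op": "carry_out", "data": {
  "series": [
    {"dp":[-0.344,-0.495,0],"angular":[0,0,0]},
    {"dp":[-0.344,-0.495,0],"angular":[0,0,0]},
    {"dp":[-0.344,-0.495,0],"angular":[0,0,0]},
    {"dp":[-0.344,-0.495,0],"angular":[0,0,0]},
    {"dp":[0,0,0],"angular":[0,0,0]},
    {"dp":[0,0,0],"angular":[0,0,0]}
  ],
  "hand": 1
}}

```text
clock: 24.95
position: [0.5444, 0.1808, 0.2374]
orientation: [0.001, 1.0, 0.0, -0.001]
wrist_force: [-0.1, -0.1, -0.0]
finger_gap: 0.0913
grasp_force: 0.0
```

Run:
```python
from h import *
wpic("w5",.075)
for l in("cup3_c","cup4_c","cup2_c","mat"):
  for c,r in rects(l,"wrist"):print(l,c,r,fit(l,[("wrist",r)]))
arm.snapshot("scene")
for l in("glue1_c","cup1_c","cup2_c","cup3_c","cup4_c"): print(l,rects(l,"scene"))
```

```text
[0.5444 0.1808 0.2374] tcp at h in pic [[277.9 205.3]]
cup4_c 0.87 [160.6 205.4  62.1  58.9] (array([0.5475, 0.0484]), array([-1.4, -0.9,  1.8,  1.1]))
cup2_c 0.62 [ 80.5 281.9  71.4  54. ] (array([ 0.6473, -0.0653]), array([-1. , -4.6,  1.5,  3.3]))
mat 0.78 [278.  104.3  72.3  76.3] (array([0.4355, 0.1819]), array([-0.4, -0.6,  0.4,  0.7]))
glue1_c [(0.66, array([432.2, 170.1,  31.1,  39.1]))]
cup1_c [(0.9, array([251.2, 177.9,  27.1,  37.1]))]
cup2_c [(0.97, array([235.9, 217.6,  36.2,  35. ]))]
cup3_c [(0.58, array([357.2, 202. ,  31.8,  34.4]))]
cup4_c [(0.88, array([299.3, 190.6,  30.2,  37. ]))]
```

View pics/w5.png

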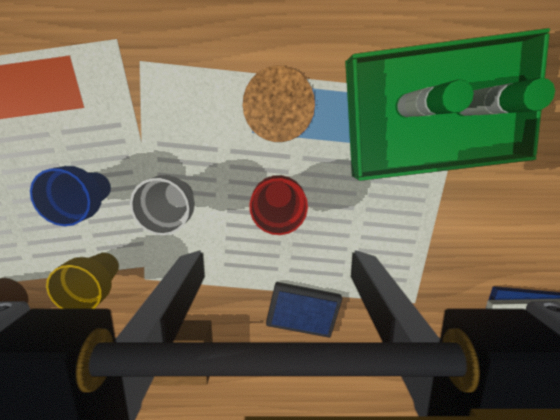

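Both glue sticks stand in the green bin. The red rim is centred at (278,206), right under the tool, and the mat is centred at (278,104).

>>> {"op": "carry_out", "data": {
  "series": [
    {"dp":[0,0,0.4],"angular":[0,0,0]},
    {"dp":[0,0,0.5],"angular":[0,0,0]},
    {"dp":[0,0,0.5],"angular":[0,0,0]},
    {"dp":[0,0,0.5],"angular":[0,0,0]},
    {"dp":[0,0,0.3],"angular":[0,0,0]},
    {"dp":[0,0,0.15],"angular":[0,0,0]},
    {"dp":[0,0,0],"angular":[0,0,0]},
    {"dp":[0,0,0],"angular":[0,0,0]}
  ]
}}

```text
clock: 26.3
position: [0.5454, 0.1819, 0.0513]
orientation: [-0.0, 1.0, 0.0, 0.001]
wrist_force: [-0.4, 0.3, 0.7]
finger_gap: 0.0939
grasp_force: 0.0
```

>>> {"op": "carry_out", "data": {
  "series": [
    {"dp":[0,0,0],"angular":[0,0,0]},
    {"dp":[0,0,0],"angular":[0,0,0]},
    {"dp":[0,0,0],"angular":[0,0,0]},
    {"dp":[0,0,0],"angular":[0,0,0]},
    {"dp":[0,0,0],"angular":[0,0,0]}
  ],
  "hand": 0,
  "grip_force": 12
}}

```text
clock: 26.8
position: [0.5449, 0.1818, 0.0509]
orientation: [-0.0, 1.0, 0.0, 0.001]
wrist_force: [-0.2, 0.6, 3.1]
finger_gap: 0.0672
grasp_force: 12.0
```

>>> {"op": "carry_out", "data": {
  "series": [
    {"dp":[0,0,-0.24],"angular":[0,0,0]},
    {"dp":[0,0,-0.24],"angular":[0,0,0]},
    {"dp":[0.27,0,0],"angular":[0,0,0]},
    {"dp":[0.4,0,0],"angular":[0,0,0]},
    {"dp":[0.4,0,0],"angular":[0,0,0]},
    {"dp":[0.3,0,0],"angular":[0,0,0]},
    {"dp":[0,0,0],"angular":[0,0,0]},
    {"dp":[0,0,0.2],"angular":[0,0,0]},
    {"dp":[0,0,0.15],"angular":[0,0,0]},
    {"dp":[0,0,0.07],"angular":[0,0,0]},
    {"dp":[0,0,0],"angular":[0,0,0]},
    {"dp":[0,0,0],"angular":[0,0,0]},
    {"dp":[0,0,0],"angular":[0,0,0]}
  ]
}}

```text
clock: 28.1
position: [0.435, 0.1816, 0.0548]
orientation: [-0.0, 1.0, 0.0, -0.0]
wrist_force: [-0.2, -0.3, -1.4]
finger_gap: 0.0667
grasp_force: 12.0
```

>>> {"op": "carry_out", "data": {
  "series": [
    {"dp":[0,0,0],"angular":[0,0,0]},
    {"dp":[0,0,0],"angular":[0,0,0]},
    {"dp":[0,0,0],"angular":[0,0,0]},
    {"dp":[0,0,-0.3],"angular":[0,0,0]},
    {"dp":[0,0,-0.6],"angular":[0,0,0]},
    {"dp":[0,0,-0.6],"angular":[0,0,0]},
    {"dp":[0,0,-0.6],"angular":[0,0,0]},
    {"dp":[0,0,-0.21],"angular":[0,0,0]},
    {"dp":[-0.35,-0.42,0],"angular":[0,0,0]},
    {"dp":[-0.36,-0.42,0],"angular":[0,0,0]},
    {"dp":[-0.36,-0.42,0],"angular":[0,0,0]},
    {"dp":[-0.35,-0.41,0],"angular":[0,0,0]},
    {"dp":[0,0,0],"angular":[0,0,0]},
    {"dp":[0,0,0],"angular":[0,0,0]},
    {"dp":[0,0,0],"angular":[0,0,0]}
  ],
  "hand": 1
}}

```text
clock: 29.6
position: [0.5475, 0.0489, 0.2395]
orientation: [-0.001, 1.0, 0.0, -0.0]
wrist_force: [0.1, 0.1, -0.5]
finger_gap: 0.094
grasp_force: 0.0
```

Run:
```python
from h import *
wpic("w6",.075)
for l,z in(("cup4_c",0),("cup1_c",0),("cup2_c",0),("cup3_c",.004)):
  for c,r in rects(l,"wrist"):print(l,c,r,fit(l,[("wrist",r)],z))
```

```text
[0.5475 0.0489 0.2395] tcp at h in pic [[278.5 204.3]]
cup4_c 0.67 [277.  201.1  59.4  62. ] (array([0.5466, 0.0473]), array([ 0.1,  0.6, -0.1, -0.6]))
cup1_c 0.57 [182.8 193.2  61.1  59.5] (array([ 0.5379, -0.0592]), array([-1.3, -0.7,  1.7,  0.8]))
cup2_c 0.74 [184.6 279.8  56.1  55.3] (array([ 0.6497, -0.0663]), array([-1.2, -3.5,  1.5,  2.7]))
cup3_c 0.56 [405.4  98.   71.7  70.3] (array([0.4379, 0.1793]), array([-0.6,  0.2,  0.6, -0.2]))
cup3_c 0.24 [374.7  99.8  50.8  79. ] (array([0.4378, 0.1399]), array([-16.7,   2.5,   2.4,  -6.5]))
```

View pics/w6.png

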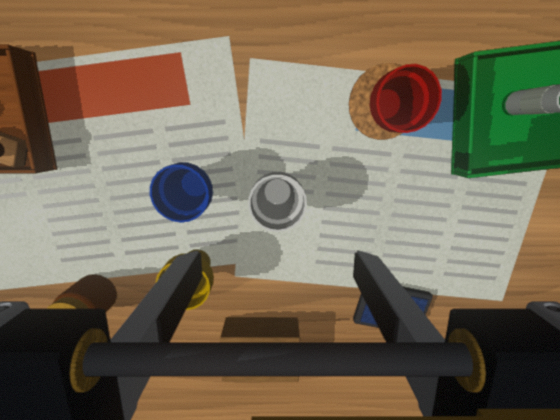

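The red cup stands on the mat at (405,98), and the white rim at (277,202) is centred under the tool.

>>> {"op": "carry_out", "data": {
  "series": [
    {"dp":[0,0,0.4],"angular":[0,0,0]},
    {"dp":[0,0,0.5],"angular":[0,0,0]},
    {"dp":[0,0,0.5],"angular":[0,0,0]},
    {"dp":[0,0,0.5],"angular":[0,0,0]},
    {"dp":[0,0,0.3],"angular":[0,0,0]},
    {"dp":[0,0,0.16],"angular":[0,0,0]},
    {"dp":[0,0,0],"angular":[0,0,0]},
    {"dp":[0,0,0],"angular":[0,0,0]}
  ]
}}

```text
clock: 30.65
position: [0.5494, 0.0482, 0.0521]
orientation: [-0.0, 1.0, -0.0, 0.001]
wrist_force: [-0.0, -0.4, -0.8]
finger_gap: 0.0942
grasp_force: 0.0
```

>>> {"op": "carry_out", "data": {
  "series": [
    {"dp":[0,0,0],"angular":[0,0,0]},
    {"dp":[0,0,0],"angular":[0,0,0]},
    {"dp":[0,0,0],"angular":[0,0,0]},
    {"dp":[0,0,0],"angular":[0,0,0]},
    {"dp":[0,0,0],"angular":[0,0,0]}
  ],
  "hand": 0,
  "grip_force": 12
}}

```text
clock: 31.15
position: [0.5489, 0.0481, 0.0516]
orientation: [-0.0, 1.0, 0.0, 0.001]
wrist_force: [-0.1, 0.1, 3.1]
finger_gap: 0.0657
grasp_force: 13.1
```

>>> {"op": "carry_out", "data": {
  "series": [
    {"dp":[0,0,-0.375],"angular":[0,0,0]},
    {"dp":[0,0,-0.5],"angular":[0,0,0]},
    {"dp":[0,0,-0.5],"angular":[0,0,0]},
    {"dp":[0.35,0.417,0],"angular":[0,0,0]},
    {"dp":[0.35,0.417,0],"angular":[0,0,0]},
    {"dp":[0.35,0.417,0],"angular":[0,0,0]},
    {"dp":[0.355,0.417,0],"angular":[0,0,0]},
    {"dp":[0,0,0],"angular":[0,0,0]},
    {"dp":[0,0,0],"angular":[0,0,0]},
    {"dp":[0,0,0.3],"angular":[0,0,0]},
    {"dp":[0,0,0.3],"angular":[0,0,0]},
    {"dp":[0,0,0.2],"angular":[0,0,0]},
    {"dp":[0,0,0.12],"angular":[0,0,0]},
    {"dp":[0,0,0.06],"angular":[0,0,0]},
    {"dp":[0,0,0.02],"angular":[0,0,0]},
    {"dp":[0,0,0],"angular":[0,0,0]},
    {"dp":[0,0,0],"angular":[0,0,0]},
    {"dp":[0,0,0],"angular":[0,0,0]}
  ]
}}

```text
clock: 32.95
position: [0.4362, 0.1815, 0.0814]
orientation: [-0.0, 1.0, 0.0, 0.0]
wrist_force: [0.3, -0.2, 0.0]
finger_gap: 0.0657
grasp_force: 11.9
```

>>> {"op": "carry_out", "data": {
  "series": [
    {"dp":[0,0,0.015],"angular":[0,0,0]},
    {"dp":[0,0,0],"angular":[0,0,0]},
    {"dp":[0,0,0],"angular":[0,0,0]}
  ]
}}

```text
clock: 33.25
position: [0.4369, 0.1813, 0.0806]
orientation: [-0.0, 1.0, -0.0, 0.001]
wrist_force: [1.4, -1.9, 4.6]
finger_gap: 0.0656
grasp_force: 11.9
```

>>> {"op": "carry_out", "data": {
  "series": [
    {"dp":[0,0,0],"angular":[0,0,0]},
    {"dp":[0,0,0],"angular":[0,0,0]},
    {"dp":[0,0,0],"angular":[0,0,0]},
    {"dp":[0,0,-0.3],"angular":[0,0,0]},
    {"dp":[0,0,-0.6],"angular":[0,0,0]},
    {"dp":[0,0,-0.6],"angular":[0,0,0]},
    {"dp":[0,0,-0.5],"angular":[0,0,0]},
    {"dp":[-0.21,-0.503,0],"angular":[0,0,0]},
    {"dp":[-0.21,-0.503,0],"angular":[0,0,0]},
    {"dp":[-0.21,-0.503,0],"angular":[0,0,0]},
    {"dp":[-0.21,-0.503,0],"angular":[0,0,0]},
    {"dp":[-0.21,-0.503,0],"angular":[0,0,0]},
    {"dp":[-0.21,-0.503,0],"angular":[0,0,0]},
    {"dp":[0,0,0],"angular":[0,0,0]},
    {"dp":[0,0,0],"angular":[0,0,0]},
    {"dp":[0,0,0],"angular":[0,0,0]}
  ],
  "hand": 1
}}

```text
clock: 34.85
position: [0.5361, -0.0588, 0.2392]
orientation: [-0.001, 1.0, 0.001, -0.001]
wrist_force: [0.3, -0.5, -0.6]
finger_gap: 0.094
grasp_force: 0.0
```

Run:
```python
from h import *
wpic("w7",.075)
for l,z in(("cup1_c",0),("cup2_c",0),("cup4_c",.029)):
  for c,r in rects(l,"wrist"):print(l,c,r,fit(l,[("wrist",r)],z))
```

```text
[ 0.5361 -0.0588  0.2392] tcp at h in pic [[278.5 204.3]]
cup1_c 0.68 [277.4 203.6  57.4  60.4] (array([ 0.5383, -0.0599]), array([-0.8, -0.1,  0.8,  0.2]))
cup2_c 0.98 [271.1 286.2  54.5  57.9] (array([ 0.6473, -0.0673]), array([ 0.1, -2.4, -0.1,  1.6]))
cup4_c 0.74 [519.9 107.2  80.3  74.5] (array([0.4364, 0.1722]), array([-19.2,   0.1,   1.3,  -0. ]))
```

View pics/w7.png

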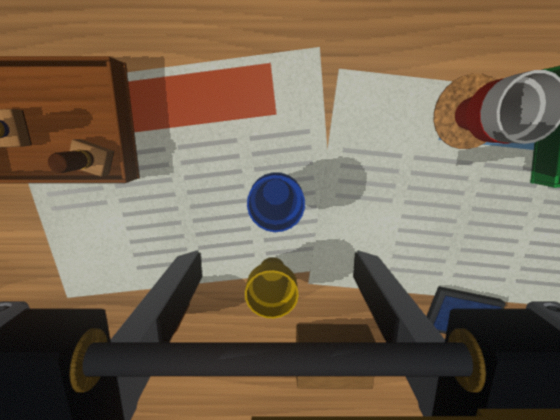

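The white cup is nested in the red one at (515,105), and the blue rim at (277,202) is centred under the tool.

>>> {"op": "carry_out", "data": {
  "series": [
    {"dp":[0,0,0.4],"angular":[0,0,0]},
    {"dp":[0,0,0.5],"angular":[0,0,0]},
    {"dp":[0,0,0.5],"angular":[0,0,0]},
    {"dp":[0,0,0.5],"angular":[0,0,0]},
    {"dp":[0,0,0.3],"angular":[0,0,0]},
    {"dp":[0,0,0.16],"angular":[0,0,0]},
    {"dp":[0,0,0],"angular":[0,0,0]},
    {"dp":[0,0,0],"angular":[0,0,0]}
  ]
}}

```text
clock: 35.85
position: [0.5379, -0.0599, 0.0521]
orientation: [-0.001, 1.0, -0.0, 0.001]
wrist_force: [0.1, 0.4, 1.3]
finger_gap: 0.0939
grasp_force: 0.0
```

>>> {"op": "carry_out", "data": {
  "series": [
    {"dp":[0,0,0],"angular":[0,0,0]},
    {"dp":[0,0,0],"angular":[0,0,0]},
    {"dp":[0,0,0],"angular":[0,0,0]},
    {"dp":[0,0,0],"angular":[0,0,0]},
    {"dp":[0,0,0],"angular":[0,0,0]}
  ],
  "hand": 0,
  "grip_force": 12
}}

```text
clock: 36.35
position: [0.5374, -0.0602, 0.0516]
orientation: [-0.0, 1.0, -0.0, 0.001]
wrist_force: [1.1, -0.5, 3.0]
finger_gap: 0.0668
grasp_force: 12.0
```

>>> {"op": "carry_out", "data": {
  "series": [
    {"dp":[0,0,-0.39],"angular":[0,0,0]},
    {"dp":[0,0,-0.5],"angular":[0,0,0]},
    {"dp":[0,0,-0.5],"angular":[0,0,0]},
    {"dp":[0,0,-0.3],"angular":[0,0,0]},
    {"dp":[0.21,0.5,0],"angular":[0,0,0]},
    {"dp":[0.21,0.5,0],"angular":[0,0,0]},
    {"dp":[0.21,0.505,0],"angular":[0,0,0]},
    {"dp":[0.21,0.505,0],"angular":[0,0,0]},
    {"dp":[0.21,0.505,0],"angular":[0,0,0]},
    {"dp":[0.21,0.505,0],"angular":[0,0,0]},
    {"dp":[0,0,0],"angular":[0,0,0]},
    {"dp":[0,0,0],"angular":[0,0,0]},
    {"dp":[0,0,0.3],"angular":[0,0,0]},
    {"dp":[0,0,0.3],"angular":[0,0,0]},
    {"dp":[0,0,0.2],"angular":[0,0,0]},
    {"dp":[0,0,0.12],"angular":[0,0,0]},
    {"dp":[0,0,0.06],"angular":[0,0,0]},
    {"dp":[0,0,0.03],"angular":[0,0,0]},
    {"dp":[0,0,0],"angular":[0,0,0]},
    {"dp":[0,0,0],"angular":[0,0,0]}
  ]
}}

```text
clock: 38.35
position: [0.4366, 0.1817, 0.1061]
orientation: [-0.0, 1.0, 0.0, 0.001]
wrist_force: [0.4, 0.2, -0.8]
finger_gap: 0.0663
grasp_force: 12.0
```

>>> {"op": "carry_out", "data": {
  "series": [
    {"dp":[0,0,0.012],"angular":[0,0,0]},
    {"dp":[0,0,0],"angular":[0,0,0]},
    {"dp":[0,0,0],"angular":[0,0,0]}
  ]
}}

```text
clock: 38.65
position: [0.4368, 0.182, 0.1055]
orientation: [-0.0, 1.0, 0.0, 0.001]
wrist_force: [-1.4, -0.2, 6.3]
finger_gap: 0.0668
grasp_force: 12.0
```

>>> {"op": "carry_out", "data": {
  "series": [
    {"dp":[0,0,0],"angular":[0,0,0]},
    {"dp":[0,0,0],"angular":[0,0,0]},
    {"dp":[0,0,0],"angular":[0,0,0]},
    {"dp":[0,0,-0.3],"angular":[0,0,0]},
    {"dp":[0,0,-0.5],"angular":[0,0,0]},
    {"dp":[0,0,-0.5],"angular":[0,0,0]},
    {"dp":[0,0,-0.38],"angular":[0,0,0]},
    {"dp":[-0.38,-0.44,0],"angular":[0,0,0]},
    {"dp":[-0.38,-0.44,0],"angular":[0,0,0]},
    {"dp":[-0.38,-0.44,0],"angular":[0,0,0]},
    {"dp":[-0.38,-0.44,0],"angular":[0,0,0]},
    {"dp":[-0.38,-0.44,0],"angular":[0,0,0]},
    {"dp":[-0.38,-0.44,0],"angular":[0,0,0]},
    {"dp":[-0.38,-0.44,0],"angular":[0,0,0]},
    {"dp":[0,0,0],"angular":[0,0,0]},
    {"dp":[0,0,0],"angular":[0,0,0]},
    {"dp":[0,0,0],"angular":[0,0,0]}
  ],
  "hand": 1
}}

```text
clock: 40.35
position: [0.648, -0.0638, 0.2382]
orientation: [-0.001, 1.0, 0.0, -0.001]
wrist_force: [-0.1, 1.2, -0.5]
finger_gap: 0.0941
grasp_force: 0.0
```

Run:
```python
from h import *
wpic("w8",.075)
for c,r in rects("cup2_c","wrist"):print(c,r,fit("cup2_c",[("wrist",r)]))
```

```text
[ 0.648  -0.0638  0.2382] tcp at h in pic [[278.5 204.4]]
0.57 [273.8 203.1  58.5  57.9] (array([ 0.6496, -0.0689]), array([-0.4, -1.3,  0.4,  1.6]))
```

View pics/w8.png

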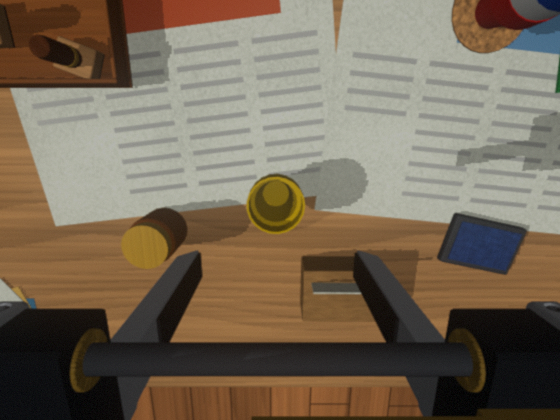

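The yellow rim is at (276,204), about 2–3 mm to −y. The jar at (145,245) and the card box at (345,285) are clear of the fingers.

>>> {"op": "carry_out", "data": {
  "series": [
    {"dp":[0,-0.03,0.4],"angular":[0,0,0]},
    {"dp":[0,0,0.5],"angular":[0,0,0]},
    {"dp":[0,0,0.5],"angular":[0,0,0]},
    {"dp":[0,0,0.5],"angular":[0,0,0]},
    {"dp":[0,0,0.3],"angular":[0,0,0]},
    {"dp":[0,0,0.16],"angular":[0,0,0]},
    {"dp":[0,0,0],"angular":[0,0,0]},
    {"dp":[0,0,0],"angular":[0,0,0]}
  ]
}}

```text
clock: 41.25
position: [0.6499, -0.0668, 0.0516]
orientation: [-0.001, 1.0, -0.0, 0.001]
wrist_force: [-0.5, 0.2, 0.8]
finger_gap: 0.0941
grasp_force: 0.0
```

>>> {"op": "carry_out", "data": {
  "series": [
    {"dp":[0,0,0],"angular":[0,0,0]},
    {"dp":[0,0,0],"angular":[0,0,0]},
    {"dp":[0,0,0],"angular":[0,0,0]},
    {"dp":[0,0,0],"angular":[0,0,0]},
    {"dp":[0,0,0],"angular":[0,0,0]}
  ],
  "hand": 0,
  "grip_force": 12
}}

```text
clock: 41.75
position: [0.6494, -0.0671, 0.0508]
orientation: [-0.0, 1.0, -0.0, 0.001]
wrist_force: [0.4, 0.6, 2.2]
finger_gap: 0.0672
grasp_force: 12.0
```

>>> {"op": "carry_out", "data": {
  "series": [
    {"dp":[0,0,-0.4],"angular":[0,0,0]},
    {"dp":[0,0,-0.5],"angular":[0,0,0]},
    {"dp":[0,0,-0.5],"angular":[0,0,0]},
    {"dp":[0,0,-0.5],"angular":[0,0,0]},
    {"dp":[0,0,-0.16],"angular":[0,0,0]},
    {"dp":[0.38,0.444,0],"angular":[0,0,0]},
    {"dp":[0.38,0.444,0],"angular":[0,0,0]},
    {"dp":[0.38,0.444,0],"angular":[0,0,0]},
    {"dp":[0.38,0.444,0],"angular":[0,0,0]},
    {"dp":[0.38,0.444,0],"angular":[0,0,0]},
    {"dp":[0.38,0.444,0],"angular":[0,0,0]},
    {"dp":[0.38,0.444,0],"angular":[0,0,0]},
    {"dp":[0,0,0],"angular":[0,0,0]},
    {"dp":[0,0,0],"angular":[0,0,0]},
    {"dp":[0,0,0],"angular":[0,0,0]}
  ]
}}

```text
clock: 43.25
position: [0.4362, 0.1807, 0.214]
orientation: [0.0, 1.0, -0.0, -0.0]
wrist_force: [1.2, 0.0, -1.5]
finger_gap: 0.0672
grasp_force: 12.0
```

>>> {"op": "carry_out", "data": {
  "series": [
    {"dp":[0,0,0.3],"angular":[0,0,0]},
    {"dp":[0,0,0.3],"angular":[0,0,0]},
    {"dp":[0,0,0.2],"angular":[0,0,0]},
    {"dp":[0,0,0.12],"angular":[0,0,0]},
    {"dp":[0,0,0.08],"angular":[0,0,0]},
    {"dp":[0,0,0.04],"angular":[0,0,0]},
    {"dp":[0,0,0.025],"angular":[0,0,0]},
    {"dp":[0,0,0],"angular":[0,0,0]},
    {"dp":[0,0,0],"angular":[0,0,0]},
    {"dp":[0,0,0],"angular":[0,0,0]}
  ]
}}

```text
clock: 44.25
position: [0.4363, 0.1816, 0.1301]
orientation: [-0.0, 1.0, 0.0, 0.001]
wrist_force: [-0.1, -1.3, -0.4]
finger_gap: 0.0668
grasp_force: 12.0
```

>>> {"op": "carry_out", "data": {
  "series": [
    {"dp":[0,0,0.012],"angular":[0,0,0]},
    {"dp":[0,0,0],"angular":[0,0,0]},
    {"dp":[0,0,0],"angular":[0,0,0]}
  ]
}}

```text
clock: 44.55
position: [0.4366, 0.1815, 0.1297]
orientation: [-0.0, 1.0, -0.0, 0.001]
wrist_force: [-0.9, -0.8, 5.1]
finger_gap: 0.067
grasp_force: 12.0
```

>>> {"op": "carry_out", "data": {
  "series": [
    {"dp":[0,0,0],"angular":[0,0,0]},
    {"dp":[0,0,0],"angular":[0,0,0]},
    {"dp":[0,0,0],"angular":[0,0,0]},
    {"dp":[0,0,-0.3],"angular":[0,0,0]},
    {"dp":[0,0,-0.5],"angular":[0,0,0]},
    {"dp":[0,0,-0.5],"angular":[0,0,0]},
    {"dp":[0,0,-0.38],"angular":[0,0,0]},
    {"dp":[-0.25,-0.5,0],"angular":[0,0,0]},
    {"dp":[-0.25,-0.5,0],"angular":[0,0,0]},
    {"dp":[-0.25,-0.5,0],"angular":[0,0,0]},
    {"dp":[-0.25,-0.5,0],"angular":[0,0,0]},
    {"dp":[0,0,0],"angular":[0,0,0]},
    {"dp":[0,0,0],"angular":[0,0,0]}
  ],
  "hand": 1
}}

```text
clock: 45.85
position: [0.5158, 0.021, 0.2623]
orientation: [0.001, 1.0, 0.0, -0.001]
wrist_force: [0.3, 0.0, 0.2]
finger_gap: 0.0936
grasp_force: 0.0
```

Run:
```python
from h import *
s=arm.snapshot("scene");t=arm.snapshot("top")
a=cv2.resize(s[90:250,90:510],(800,305));b=cv2.resize(t[140:330,50:480],(660,292))
im=np.zeros((600,800,3),np.uint8);im[:305]=a;im[306:598,:660]=b
cv2.imwrite("pics/fin.png",im[:,:,::-1])
for z in (.004,.154):print(proj("scene",np.array([[.436,.1815,z]])),proj("top",np.array([[.436,.1815,z]])))
```

```text
[[358.02967522 172.38562995]] [[201.64345691 284.67389001]]
[[370.00529192 130.53675735]] [[189.0426491  291.30830163]]
```

View pics/fin.png

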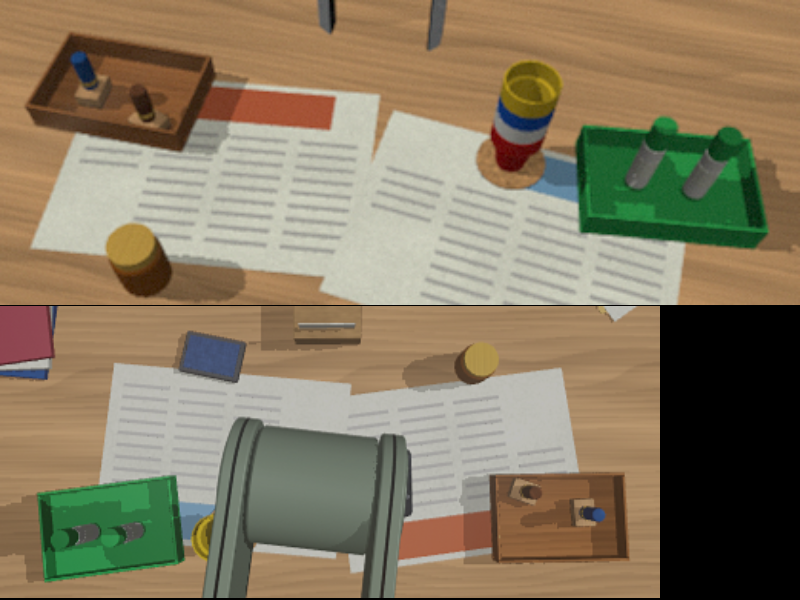

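The stack of four cups stands upright on the mat. Its top rim is at scene pixel (369,131), where full nesting predicts (370,131). The stamps and glue sticks are in their bins and the bystanders have not moved.

```bash
python3 -c "
from cell import arm
print(arm.finish_job())"
```

```text
the job is handed in; nothing more can be done
None
```

Job handed in at about 46 s: both stamps stand in the wooden bin, both glue sticks stand in the green bin, and all four cups are nested fully home in one upright stack on the cork mat, with the jar, card box and ink pad untouched; no verdict was returned.

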